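# Hang a vial carrier on the scanner's feed bar and index it one hole

### The job

Gently hang the saddle-shaped vial carrier over the feed bar of the scanner fixture, whole on the bar and astride it, and let go of it. Then pull up the locking plunger's knob, slide the feed bar towards the scanner to the very next hole and let the pin down fully home in it, and finish while still holding the knob between the fingers with the pin engaged and the carrier hanging freely. Keep the carrier upright, do not drop it, and leave the other things on the bench where they stand.

Things in the scene. Friction and masses are not known exactly. Their poses are not given: they have to be found in the camera images.
- fixture: Scanner fixture fixed to the bench; origin on the bench, z up, y along its fixed aluminium tube (36 mm square, top 56 mm up, y -125 to 225 mm) in the feed direction. A grey sleeve (48 mm wide, y -100 to 50 mm at the start, top 62 mm up) slides on it, carrying plunger and feed bar. Four lock holes 50 mm apart along y in the tube's top; the sleeve starts locked in the first (lowest y).
- scanner (a point): Middle of the head of the black hand scanner, 125 mm up. It stands fixed in the fixture's stand, up to 150 mm high, facing the bar; its nose stays about 95 mm clear of the bar's side. Axes as the fixture's.
- slide (a joint): Position of the sleeve along the fixture's y axis (m), growing in the feed direction, towards the scanner: about 0 at the first hole (start), 0.05 at the next, then 0.10 and 0.15. About 2.5 N of friction; moves only with the pin out; 2 mm of play either way with the pin in.
- lift (a joint): Lift of the spring plunger (m): 0 = pin fully home in a hole, 0.012 = its round tip just clear of the hole or riding on the tube between two holes, 0.018 = top stop. The spring pushes it down with 5 N when home and 9.5 N at the top stop.
- knob_mid (a point): Middle of the plunger's round black knob: an upright cylinder 28 mm across and 28 mm high, on the sleeve; it rides along with the sleeve and rises with the plunger. When home it is 98 mm above the bench, with its lower face 22 mm above the sleeve's top. Only a 20 mm wide collar lies under it. Axes as the fixture's.
- plunger: The plunger (knob, shaft and pin) as a body; its origin lies on the knob's axis, 98 mm below the knob's middle.
- bar_mid (a point): On the top face of the feed bar, middle of its free length: a level steel bar 20 mm square along the fixture's y axis, top 155 mm above the bench, free for 70 mm either way (20 mm square post on the -y side, its centre 105 mm from the plunger's axis; open end on the +y side). Axes as the fixture's. Moves with the sleeve.
- sleeve: The sleeve with post and feed bar as a body; its origin moves with it and lies 115 mm before (-y) and 155 mm below bar_mid.
- carrier: Saddle vial carrier: loose aluminium inverted U, about 280 g, standing on the bench to the robot's right. Origin: centre of underside, z up. 78 mm in x, 90 in y; gap between legs 28 mm in x, open at the y ends, 70 mm high; plate top at 74 mm. Grip fin on its middle: 10 mm in x, 60 in y, z 74 to 116. Vials each side. Same either way round. Hung: y along the bar, origin 70 mm under bar_mid.
- vial_block: Bystander: cardboard-brown block 120 x 150 x 30 mm holding 20 red-capped vials, 72 mm high in all; origin at the centre of its underside.
- cap_tray: Bystander: white open tray 75 x 75 x 35 mm; origin at the centre of its underside. It stands to the robot's right, as the carrier does, nearer or farther.
- beaker: Bystander: glass beaker, 64 mm across, 85 mm high; origin at the centre of its underside.
- loose_vial: Bystander: one upright red-capped vial, 25 mm across, 52 mm high; origin at the centre of its underside.
- reagent: Bystander: amber jar, 60 mm across, 120 mm high; origin at the centre of its underside.
- slide_box: Bystander: grey box 100 x 75 x 30 mm; origin at the centre of its underside.
Not all that is in view belongs to the job. What is shaped like the carrier but blue or green is not meant.

How it is judged:
By the outcome, as a careful person would: the job done as asked, in the order asked, and still so for the second after the job is handed in, while the arm keeps its last pose, push and grip.
It also fails if it takes over 53 s, if anything falls off the work surface, if the arm or the gripper's body presses on something with over 40 N, if the wrist force passes 120 N, or if a joint passes its speed limit or range.

### The arm

A 7-joint arm with a two-finger parallel gripper is mounted at the origin on the work surface. World frame = base frame: x ahead of the robot, y to its left, z up, the work surface at z = 0. Lengths are in m, angles in rad, forces in N, time in s.
With the tool pointing down it reaches from about 0.425 to 1.025 m from the base axis. Payload 9.4 kg.
Tool frame: the origin (TCP) lies at the centre of the arm's flange, where the gripper is bolted on; the fingertips stand 173 mm ahead of it and the grasp point (between the pads) lies 155 mm ahead of it; y points along the fingers, x is the direction in which the jaws open and shut, and the axes are right-handed (so a half turn about y gives the same grasp; the last joint's range is limited). The gripper opens to 85 mm and grips with 20 to 120 N. Pads are 22 mm wide; open, the fingers measure 114 mm over their backs; the gripper's body (76 mm by 85 mm) begins 54 mm behind the grasp point. The pads swing forward as they close: fully open they stand 13 mm farther back than shut.
Start: joints at [1.18, 0.599, -0.003, 1.599, 0.002, 0.943, -0.08], TCP at [0.224, -0.69, 0.405] pointing down, gripper open.
Joint ranges: [-2.57, 2.57], [-0.35, 1.97], [-1.29, 1.29], [0.11, 2.56], [-1.05, 4.19], [0.11, 1.86], [-2.63, 2.63]. Speed limits (rad/s): [2.22, 2.22, 3.01, 3.01, 3.14, 3.14, 3.14].

### API

Orientations are given as a rotation vector (axis times angle).
In Python, from cell import monitor, cams, robot gives the robot as it stands.
- The arm moves only by the tool move_arm, never from a script. Its argument "steps" is a list that holds one entry, the list of rows, each a list of 7 numbers: the finger opening in cm, from 0 to 8.54, then the shift along the tool's x, y, z in cm, then the turn, a rotation vector about the tool's x, y, z in degrees. In form: [[[jaw, tx, ty, tz, ax, ay, az], ...]]. A call has 1 to 12 rows; each row shifts and turns the commanded pose from where the row before left it, along the tool's axes as they then stand; what a row does not reach is not made up. A row lasts 1/8 s, in which the tool goes at most 62.5 mm and 10.7 degrees, less where a joint would pass 70% of its speed; a pose out of reach is approached as far as the arm can. A call with a gripper value outside its range is refused whole. The fingers move at their own pace and stop on an object; "grip_force" is the grip in N (left out, the last holds). Time passes only in rows, so rows that do not move let the fingers close. It gives the time, the measured TCP pose, the force and the opening at its end, in the units of the state.
- monitor.get_state(): the state, without advancing time (a new reading comes with each control period).
- cams.get_image(name): name is "side" or "top"; returns a dict with "pixels" (420x560x3 uint8, red, green, blue), "camera_matrix" (3x3 intrinsics, pixels), "k1" (the pictures are not rectified: a ray, as slopes to the right and down, at radius r is drawn at 1 + k1 r^2 times it, then the intrinsics apply), "world_from_camera" (4x4, takes a point from camera to world coordinates). Camera axes: x right, y up, looking along -z (the intrinsics and any distortion apply to the point x, -y, -z); pixel columns grow to the right and rows downward; lengths in m; the calibration is good to about 2 mm. A picture is of the moment at which its call begins. There is no depth.
- robot.hand_in(): hands the job in, once; it reports no verdict.
The state is a dict: "time": time; "joint_positions": joint angles; "joint_velocities": joint speeds; "effort": joint torques, N m; "tcp_pos": TCP position; "orientation": TCP orientation; "contact_force": force on the tool from outside, world axes, zero at the start; "torque": the same for the moment, N m; "opening": finger opening in m.
Only numpy, scipy, OpenCV 4.12 (cv2) and the standard library are available. Lean on these libraries where they do the work, as an engineer would, in place of code of your own. Each camera call takes 0.05 s, during which the arm holds its last target. There are 200 camera calls.

## Working session

There is one attempt and no reset: what is moved stays moved. The work goes in short steps, Python scripts to look and compute and a tool call to move; the robot and the scene stay as the last step left them, time stands still between calls to the robot, and variables do not carry over. Pictures are saved under pics/ and viewed, about 8 in all and at most 12, crops included, and the job is handed in when it is done.

Besides the shell and the picture viewer there is one more tool, called after ">>>" as name(argument=value, ...) on one line, values as JSON. move_arm: Moves the arm, as the interface text tells. Its arguments: {"type":"object","properties":{"steps":{"type":"array","items":{"type":"array","items":{"type":"array","items":{"type":"number"}}}},"grip_force":{"type":"number"}},"required":["steps"]}

```bash
ls; mkdir -p pics
cat > h.py <<'E'
import numpy as np, cv2
from cell import monitor, cams, robot
def shot(n,f):
    d=cams.get_image(n); cv2.imwrite(f,d["pixels"][:,:,::-1]); np.savez(f.replace('.png','.npz'),**d); return d
def load(f): return dict(np.load(f))
def ray(d,u,v):
    K=d["camera_matrix"];k=float(d["k1"]);T=d["world_from_camera"]
    q=np.array([(u-K[0,2])/K[0,0],(v-K[1,2])/K[1,1]]);s=q.copy()
    for _ in range(30): s=q/(1+k*(s@s))
    return T[:3,3],T[:3,:3]@np.array([s[0],-s[1],-1])
def atz(d,u,v,z):
    o,r=ray(d,u,v); return o+r*(z-o[2])/r[2]
def proj(d,p):
    T=d["world_from_camera"];c=T[:3,:3].T@(np.array(p)-T[:3,3]);s=np.array([c[0],-c[1]])/-c[2]
    s=s*(1+float(d["k1"])*(s@s));K=d["camera_matrix"];return np.array([K[0,0]*s[0]+K[0,2],K[1,1]*s[1]+K[1,2]])
E
python3 - <<'E'
from h import *
for n in("side","top"):
    d=shot(n,f"pics/{n}0.png");print(n,d["camera_matrix"].tolist(),d["k1"],d["world_from_camera"].round(3).tolist())
print(monitor.get_state())
E
```

```text
pics
side [[381.0460239640387, 0.0, 277.1398624997966], [0.0, 381.0460239640387, 205.981678592202], [0.0, 0.0, 1.0]] -0.029375714329988555 [[-0.715, 0.349, -0.606, -0.007], [-0.698, -0.386, 0.603, 0.577], [-0.023, 0.854, 0.519, 0.58], [0.0, 0.0, 0.0, 1.0]]
top [[467.59409708581643, 0.0, 276.4574830959164], [0.0, 467.59409708581643, 214.40995854290924], [0.0, 0.0, 1.0]] -0.01855167431693353 [[0.013, 0.98, -0.196, 0.274], [-1.0, 0.014, 0.006, 0.028], [0.008, 0.196, 0.981, 1.478], [0.0, 0.0, 0.0, 1.0]]
{'time': 0.1, 'joint_positions': array([ 1.18033289,  0.60006205, -0.0025052 ,  1.60001735,  0.00181093,
        0.94291838, -0.07979236]), 'joint_velocities': array([-1.63891806e-05, -2.03273755e-03,  1.50906359e-04, -2.62098495e-03,
        6.99405011e-04, -5.42544337e-04,  9.85722445e-04]), 'effort': array([ 4.27426596e-03, -7.77992821e+01,  1.56969354e+00, -2.58623046e+01,
        1.26521694e-02,  5.46037947e-03, -1.58044219e-05]), 'tcp_pos': array([ 0.22370315, -0.68945012,  0.40390309]), 'orientation': array([-1.34075857,  0.97591093, -0.9738834 ]), 'contact_force': array([-0.23185683,  0.35903572, -0.03631019]), 'torque': array([ 0.00964917, -0.00121087,  0.03271189]), 'opening': 0.08526600404355178}
```

View pics/side0.png

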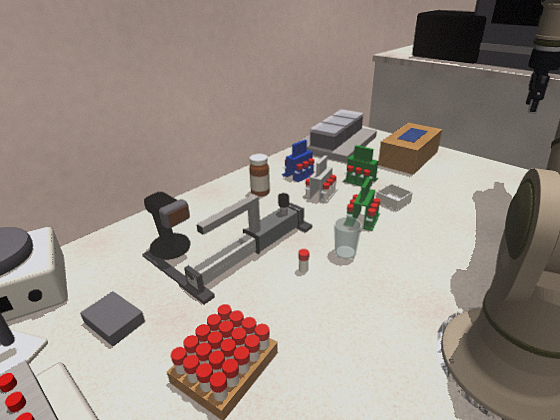

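View pics/top0.png

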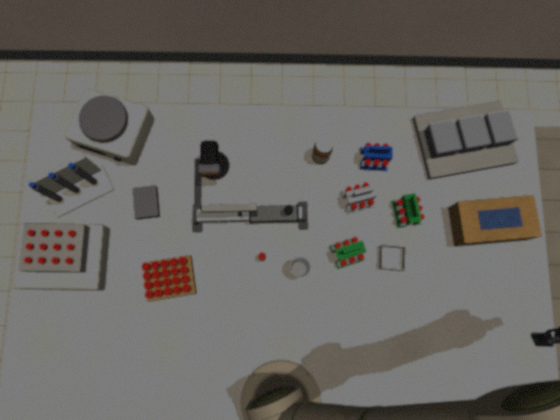

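Run:
```python
from h import *
a=cv2.imread("pics/top0.png");b=cv2.imread("pics/side0.png")
r=lambda i,x0,y0,w,h,s:cv2.resize(i[y0:y0+h,x0:x0+w],None,fx=s,fy=s,interpolation=cv2.INTER_CUBIC)
x=np.hstack([r(a,325,170,70,50,5),r(b,285,145,64,50,5)][:2]); y=r(a,185,190,130,45,6)
z=r(b,180,180,140,125,4)
y=cv2.resize(y,(670,232))
x=x[:, :670]
cv2.imwrite("pics/c1.png",np.vstack([x,y]))
cv2.imwrite("pics/c2.png",z)
```

```text
(no output)
```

View pics/c1.png

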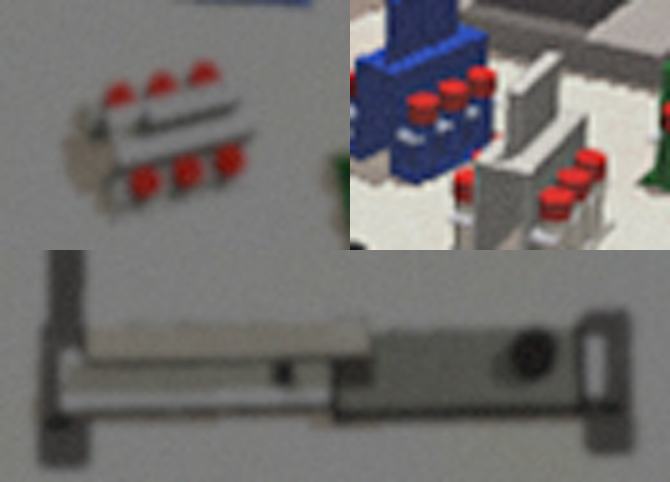

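View pics/c2.png

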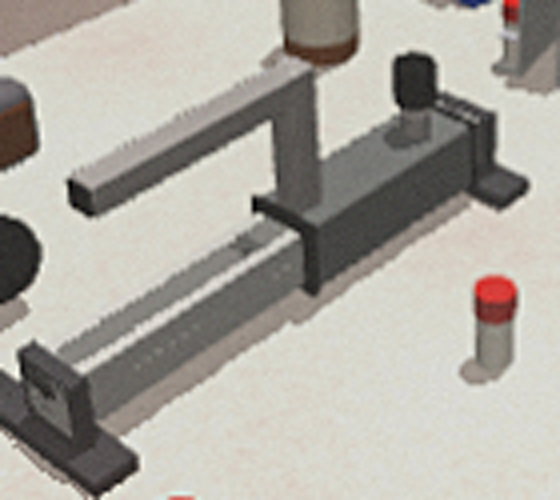

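Run:
```python
from h import *
t=load("pics/top0.npz");s=load("pics/side0.npz")
def tri(a,b):
    o1,r1=ray(t,*a);o2,r2=ray(s,*b);A=np.c_[r1,-r2];l=np.linalg.lstsq(A,o2-o1,rcond=None)[0];return o1+r1*l[0],o2+r2*l[1]
for n,z,a,b in [("end",.155,(202.1,208),(200.5,226.5)),("post",.155,(256.8,208),(255,196.25)),("knob",.112,(288.4,209.8),(283.5,195.5))]:
    print(n,atz(t,*a,z).round(4),atz(s,*b,z).round(4),tri(a,b)[0].round(4))
print("fin L",atz(s,318.4,164.4,.116).round(4),"R",atz(s,326.4,156,.116).round(4))
# caps top view z~? and fin from top
for p in [(115,125),(235,95),(115,155),(250,125),(145,130),(235,105)]:
    print(p,atz(t,325+p[0]/5,170+p[1]/5,.116).round(4),atz(t,325+p[0]/5,170+p[1]/5,.074).round(4))
```

```text
end [0.5548 0.2361 0.155 ] [0.5476 0.2419 0.155 ] [0.5562 0.2371 0.1487]
post [0.5572 0.078  0.155 ] [0.5556 0.0862 0.155 ] [0.5583 0.0782 0.1498]
knob [ 0.5623 -0.0149  0.112 ] [ 0.5625 -0.0133  0.112 ] [ 0.5624 -0.0149  0.1112]
fin L [ 0.6065 -0.2042  0.116 ] R [ 0.6257 -0.2655  0.116 ]
(115, 125) [ 0.6095 -0.1933  0.116 ] [ 0.6198 -0.2002  0.074 ]
(235, 95) [ 0.6292 -0.2661  0.116 ] [ 0.6401 -0.2752  0.074 ]
(115, 155) [ 0.591 -0.193  0.116] [ 0.6007 -0.1998  0.074 ]
(250, 125) [ 0.6107 -0.2746  0.116 ] [ 0.6211 -0.284   0.074 ]
(145, 130) [ 0.6066 -0.2113  0.116 ] [ 0.6169 -0.2187  0.074 ]
(235, 105) [ 0.6229 -0.2659  0.116 ] [ 0.6337 -0.275   0.074 ]
```

```bash
cat > fit.py <<'E'
from h import *
from scipy.optimize import minimize
I={n:load(f"pics/{n}0.npz") for n in("top","side")}
def G(d,sig):
    g=cv2.GaussianBlur(d["pixels"].astype(np.float32),(0,0),sig)
    m=np.hypot(cv2.Sobel(g,-1,1,0),cv2.Sobel(g,-1,0,1)).max(2);return m
def rect(x,y0,y1,z): c=[(-x,y0,z),(x,y0,z),(x,y1,z),(-x,y1,z)];return [(c[i],c[(i+1)%4]) for i in range(4)]
circ=lambda r,y,z:[((r*np.cos(a),y+r*np.sin(a),z),(r*np.cos(a+.3),y+r*np.sin(a+.3),z)) for a in np.arange(0,6.28,.3)]
# fixture frame: sleeve slide 0 : plunger y=-70
post=35
FIX=rect(.010,.025,.185,.155)+circ(.014,-.070,.112)
FIX+= [((-.024,-.1,.062),(-.024,.05,.062)),((-.024,.05,.062),(.024,.05,.062))]
CAR=rect(.005,-.03,.03,.116)+[((-.014-.0,.045,.0),(-.014,.045,.0))][:0]
CAR+=[((-.018,-.045,.074),(-.018,.045,.074)),((-.018,.045,.074),(.018,.045,.074))]
def W(p,q):
    c,s=np.cos(p[2]),np.sin(p[2]);return np.array([p[0]+c*q[0]-s*q[1],p[1]+s*q[0]+c*q[1],q[2]])
def pts(d,p,E,n=20): return np.array([proj(d,W(p,np.array(a)*(1-t)+np.array(b)*t)) for a,b in E for t in np.linspace(0,1,n if len(E)<15 else 8)])
def fit(p0,E,names=("top","side"),sigs=(2,1,.7)):
    p=np.array(p0,float)
    for s in sigs:
        gs={n:G(I[n],s) for n in names}
        def cost(p):
            c=0
            for n in names:
                q=pts(I[n],p,E).astype(np.float32);c-=cv2.remap(gs[n],q[None,:,0],q[None,:,1],1).mean()/gs[n].std()
            return c
        sim=np.array([p]+[p+np.diag([.006,.006,.04])[i] for i in range(3)])
        r=minimize(cost,p,method="Nelder-Mead",options=dict(initial_simplex=sim));p=r.x;print(s,names,p[:2].round(4),np.degrees(p[2]).round(2),r.fun)
    return p
def over(p,E,n,x0,y0,w,h,s,f=None):
    im=cv2.resize(I[n]["pixels"][y0:y0+h,x0:x0+w,::-1],None,fx=s,fy=s,interpolation=cv2.INTER_CUBIC)
    for u,v in pts(I[n],p,E,40): cv2.circle(im,(int((u-x0+.5)*s),int((v-y0+.5)*s)),0,(0,255,255),-1)
    return im
E
python3 - <<'E'
from fit import *
k=np.array([.5625,-.014]);a=np.radians(2.4);p0=[k[0]-.07*np.sin(a),k[1]+.07*np.cos(a),a]
p=fit(p0,FIX);fit(p,FIX,("top",));fit(p,FIX,("side",))
c=fit([.616,-.235,np.radians(17)],CAR);fit(c,CAR,("top",));fit(c,CAR,("side",))
A=over(p,FIX,"top",185,190,130,45,6);B=over(p,FIX,"side",190,180,120,75,5)
C=over(c,CAR,"top",330,175,50,45,6);D=over(c,CAR,"side",295,150,50,55,6)
cv=np.zeros((600,800,3),np.uint8);cv[:270,:780]=A;cv[270:600,:480]=cv2.resize(B,(480,300))[:300] if 0 else np.vstack([cv2.resize(B,(480,300)),np.zeros((30,480,3),np.uint8)])
cv[270:405,480:630]=cv2.resize(C,(150,135));cv[270:600,480:780]=D
cv[0:0]=0
cv2.imwrite("pics/o1.png",cv);cv2.imwrite("pics/o2.png",C)
E
```

```text
2 ('top', 'side') [0.561  0.0577] 1.79 -6.635349273681641
1 ('top', 'side') [0.561  0.0571] 1.84 -7.124088287353516
0.7 ('top', 'side') [0.561  0.0571] 1.84 -7.263751983642578
2 ('top',) [0.5625 0.0574] 0.78 -2.7600224018096924
1 ('top',) [0.5623 0.0565] 0.84 -3.055436849594116
0.7 ('top',) [0.5621 0.056 ] 1.09 -3.17090106010437
2 ('side',) [0.5598 0.0582] 2.0 -3.909280776977539
1 ('side',) [0.56   0.0577] 2.32 -4.128111362457275
0.7 ('side',) [0.5601 0.0575] 2.38 -4.171461582183838
2 ('top', 'side') [ 0.6347 -0.2141] 12.76 -4.688777446746826
1 ('top', 'side') [ 0.6339 -0.2147] 12.72 -6.227387428283691
0.7 ('top', 'side') [ 0.6337 -0.2145] 12.03 -6.5303263664245605
2 ('top',) [ 0.6442 -0.2171] 15.82 -2.103914976119995
1 ('top',) [ 0.6359 -0.2246] 15.7 -3.1158595085144043
0.7 ('top',) [ 0.6361 -0.2249] 15.17 -3.42288875579834
2 ('side',) [ 0.6359 -0.2245] 23.5 -2.9446890354156494
1 ('side',) [ 0.6332 -0.2188] 22.13 -3.1649956703186035
0.7 ('side',) [ 0.6339 -0.2134] 13.22 -3.3005475997924805
```

View pics/o1.png

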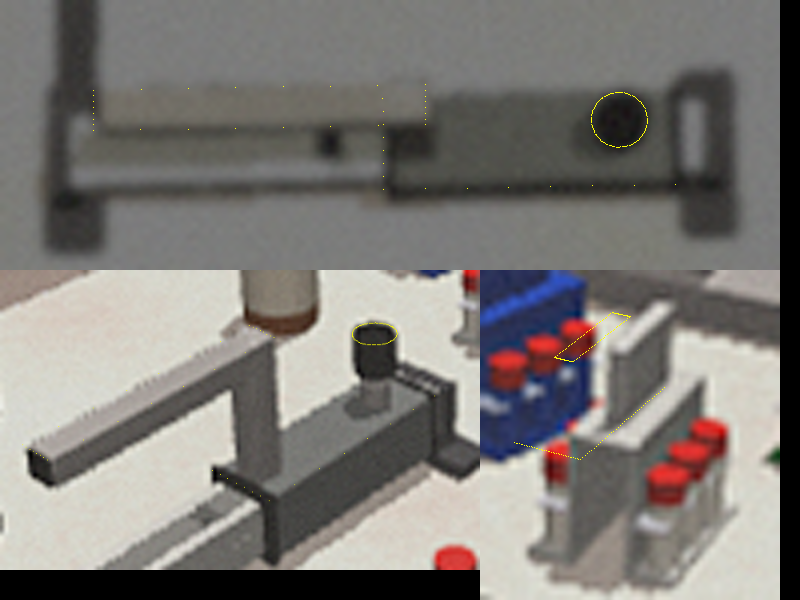

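Run:
```python
import fit
from fit import *
for z in(.05,.06,.07):print(z,atz(I["top"],359.4,194.9,z).round(4))
def lf(p0,E,names):
    best=None
    gs={n:G(I[n],1) for n in names}
    def cost(p):
        c=0
        for n in names:
            q=pts(I[n],p,E).astype(np.float32);c-=cv2.remap(gs[n],q[None,:,0],q[None,:,1],1).mean()/gs[n].std()
        return c
    g=[(cost((x,y,a)),x,y,np.degrees(a)) for x in np.arange(.606,.631,.002) for y in np.arange(-.248,-.224,.002) for a in np.radians([12,15,18,21])]
    g.sort();print(names,np.round(g[:4],4));return np.array([g[0][1],g[0][2],np.radians(g[0][3])])
c=lf(0,CAR,("top","side"));lf(0,CAR,("top",));lf(0,CAR,("side",))
c=fit.fit(c,CAR,sigs=(.8,))
C=over(c,CAR,"top",330,172,60,45,7);D=over(c,CAR,"side",295,150,50,55,7)
cv=np.zeros((400,780,3),np.uint8);cv[:315,:420]=C;cv[:385,425:775]=D
cv2.imwrite("pics/o2.png",cv)
```

```text
0.05 [ 0.6266 -0.24    0.05  ]
0.06 [ 0.6241 -0.2382  0.06  ]
0.07 [ 0.6216 -0.2363  0.07  ]
('top', 'side') [[-5.4926  0.63   -0.226  21.    ]
 [-5.4371  0.63   -0.226  18.    ]
 [-5.4369  0.624  -0.23   12.    ]
 [-5.4202  0.624  -0.228  12.    ]]
('top',) [[-2.4901  0.63   -0.226  21.    ]
 [-2.45    0.606  -0.248  21.    ]
 [-2.4447  0.606  -0.246  18.    ]
 [-2.4446  0.606  -0.246  21.    ]]
('side',) [[-3.2155  0.624  -0.24   18.    ]
 [-3.2144  0.624  -0.238  18.    ]
 [-3.2054  0.624  -0.24   21.    ]
 [-3.1919  0.624  -0.238  21.    ]]Traceback (most recent call last):
  File "<stdin>", line 15, in <module>
AttributeError: 'function' object has no attribute 'fit'
```

View pics/o2.png

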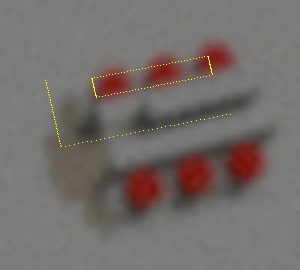

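Candidates: silver saddle at top (358,197) / side (320,180); blue at top (376,155) / side (300,160); greens at top (408,210) and (348,252) / side (362,165) and (365,205). The silver (aluminium) one is the carrier, and the close crop confirms it: bare metal inverted U with a fin at about (.622,-.236), yaw about 16°. The fixture is at about (.5605,.0565), yaw about 1.8°, with feed along +y.

```bash
cat > plan.py <<'E'
from h import *
from scipy.spatial.transform import Rotation as R
def plan(xyz,yaw,off=.155):
    "shift (tool axes after turning) in cm and turn in deg to put the grasp point at xyz, jaw axis at yaw, tool down"
    st=monitor.get_state();R0=R.from_rotvec(st["orientation"]);out=None
    for y in(yaw,yaw+np.pi):
        x=np.array([np.cos(y),np.sin(y),0]);z=np.array([0,0,-1.]);T=R.from_matrix(np.c_[x,np.cross(z,x),z])
        t=np.degrees((R0.inv()*T).as_rotvec())
        if out is None or np.linalg.norm(t)<np.linalg.norm(out[0]):out=(t,T)
    t,T=out;d=np.array(xyz)-[0,0,-off]-st["tcp_pos"]
    print("grasp now",(st["tcp_pos"]+R0.apply([0,0,off])).round(4),"jaw yaw",np.degrees(np.arctan2(*R0.apply([1,0,0])[1::-1])).round(2))
    print("turn",t.round(2),"shift cm after turn",(T.inv().apply(d)*100).round(2),"t",st["time"],"F",st["contact_force"].round(2),"open",round(st["opening"],4))
E
python3 -c "
from plan import *
plan((.622,-.236,.16),np.radians(16))"
```

```text
grasp now [ 0.3711 -0.6416  0.4039] jaw yaw -72.02
turn [-70.26 -67.78 -67.89] shift cm after turn [ 50.79 -32.61   8.89] t 0.1 F [-0.23  0.36 -0.04] open 0.0853
```

Run:
```python
import re
s=open('plan.py').read()
s=s.replace("T=R.from_matrix(np.c_[x,np.cross(z,x),z])","T=R.from_matrix(np.c_[x,z,np.cross(x,z)])").replace("R0.apply([0,0,off])","R0.apply([0,off,0])")
open('plan.py','w').write(s)
from plan import *
print(R.from_rotvec(monitor.get_state()["orientation"]).as_matrix().round(3))
plan((.622,-.236,.16),np.radians(16))
```

```text
[[ 0.309 -0.001  0.951]
 [-0.951  0.001  0.309]
 [-0.001 -1.    -0.   ]]
grasp now [ 0.2236 -0.6893  0.2489] jaw yaw -72.02
turn [-5.000e-02 -8.802e+01 -7.000e-02] shift cm after turn [50.79  8.89 32.61] t 0.1 F [-0.23  0.36 -0.04] open 0.0853
```

>>> move_arm(steps=[[[8.5,0,0,0,0,-9.8,0],[8.5,0,0,0,0,-9.8,0],[8.5,0,0,0,0,-9.8,0],[8.5,0,0,0,0,-9.8,0],[8.5,0,0,0,0,-9.8,0],[8.5,0,0,0,0,-9.8,0],[8.5,0,0,0,0,-9.8,0],[8.5,0,0,0,0,-9.8,0],[8.5,0,0,0,0,-9.6,0]]])

```text
time: 1.23
tcp_pos: [0.2236, -0.6895, 0.4041]
orientation: [-1.558, -0.223, 0.223]
contact_force: [-0.1, -1.8, -0.6]
opening: 0.0849
```

>>> move_arm(steps=[[[8.5,4.2,0,2.7,0,0,0],[8.5,4.2,0,2.7,0,0,0],[8.5,4.2,0,2.7,0,0,0],[8.5,4.2,0,2.7,0,0,0],[8.5,4.2,0,2.7,0,0,0],[8.5,4.2,0,2.7,0,0,0],[8.5,4.2,0,2.7,0,0,0],[8.5,4.2,0,2.7,0,0,0],[8.5,4.2,0,2.7,0,0,0],[8.5,4.2,0,2.7,0,0,0],[8.5,4.2,0,2.7,0,0,0],[8.5,4.2,0,2.7,0,0,0]]])

```text
time: 2.72
tcp_pos: [0.62, -0.2381, 0.4043]
orientation: [-1.56, -0.218, 0.219]
contact_force: [0.7, 0.2, -0.4]
opening: 0.0852
```

Run:
```python
from plan import *
plan((.622,-.236,.098),np.radians(16))
a=shot("top","pics/top1.png")["pixels"][:,:,::-1];b=shot("side","pics/side1.png")["pixels"][:,:,::-1]
r=lambda i,x0,y0,w,h,s:cv2.resize(i[y0:y0+h,x0:x0+w],None,fx=s,fy=s,interpolation=cv2.INTER_CUBIC)
cv2.imwrite("pics/o3.png",np.hstack([r(a,320,160,80,100,5),r(b,280,110,80,100,5)]))
```

```text
grasp now [ 0.6199 -0.2381  0.2493] jaw yaw 15.97
turn [-0.01 -0.03 -0.04] shift cm after turn [ 0.26 15.13  0.15] t 2.725 F [ 0.67  0.18 -0.36] open 0.0852
```

View pics/o3.png

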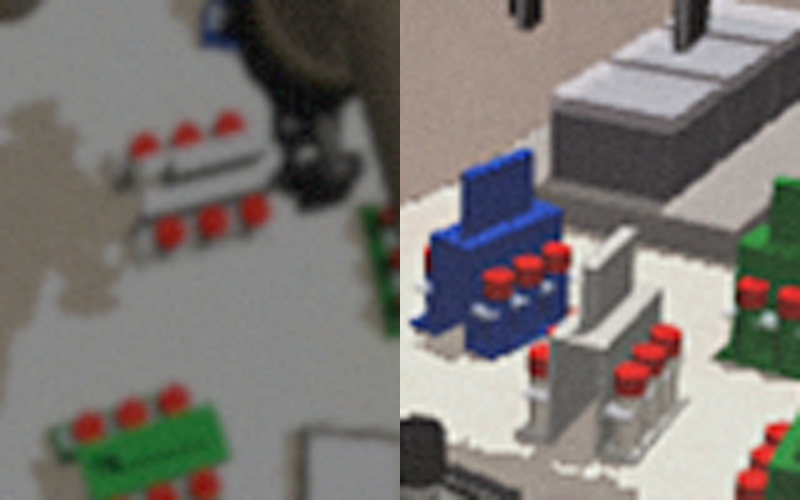

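Run:
```python
from plan import *
t=load("pics/top1.npz");s=load("pics/side1.npz")
print("side fin",atz(s,321.5,159.5,.116).round(4),proj(s,(.622,-.236,.116)).round(1),proj(s,(.62,-.238,.231)).round(1))
g=cv2.cvtColor(t["pixels"],cv2.COLOR_RGB2GRAY)
c=proj(t,(.622,-.236,.116));print("top exp",c)
for du in(-5,0,5):
    u=int(round(c[0]))+du;print(u,[(v,int(g[v,u])) for v in range(182,208)])
# red cap centroids
h=t["pixels"].astype(int);m=((h[...,0]-h[...,1]>50)).astype(np.uint8);m[:,:342]=0;m[:,378:]=0;m[:178]=0;m[214:]=0
n,_,st,ce=cv2.connectedComponentsWithStats(m)
for i in range(1,n):
  if st[i,4]>4:print(ce[i].round(1),st[i,4],atz(t,*ce[i],.06).round(4))
```

```text
side fin [ 0.6209 -0.2363  0.116 ] [321.2 159.4] [323.6 121.3]
top exp [362.08710473 191.15528547]
357 [(182, 134), (183, 124), (184, 105), (185, 80), (186, 64), (187, 70), (188, 91), (189, 108), (190, 126), (191, 132), (192, 131), (193, 118), (194, 86), (195, 73), (196, 96), (197, 122), (198, 133), (199, 133), (200, 120), (201, 90), (202, 77), (203, 85), (204, 92), (205, 96), (206, 94), (207, 96)]
362 [(182, 130), (183, 123), (184, 114), (185, 98), (186, 89), (187, 103), (188, 122), (189, 130), (190, 134), (191, 130), (192, 112), (193, 86), (194, 79), (195, 102), (196, 128), (197, 135), (198, 129), (199, 109), (200, 84), (201, 65), (202, 60), (203, 66), (204, 64), (205, 53), (206, 65), (207, 71)]
367 [(182, 112), (183, 92), (184, 78), (185, 81), (186, 107), (187, 124), (188, 132), (189, 132), (190, 125), (191, 101), (192, 79), (193, 86), (194, 114), (195, 130), (196, 132), (197, 125), (198, 101), (199, 72), (200, 69), (201, 72), (202, 75), (203, 83), (204, 87), (205, 93), (206, 89), (207, 97)]
[365.4 184.4] 19 [ 0.6583 -0.2579  0.06  ]
[356.9 186.6] 17 [ 0.6508 -0.2308  0.06  ]
[348.5 188.6] 20 [ 0.6439 -0.2044  0.06  ]
[370.7 201.5] 30 [ 0.6035 -0.2729  0.06  ]
[362.2 203.5] 28 [ 0.5967 -0.2463  0.06  ]
[353.5 205.8] 28 [ 0.589 -0.219  0.06 ]
```

>>> move_arm(steps=[[[8.5,0.2,4,0.1,0,0,0],[8.5,0,4,0,0,0,0],[8.5,0,3,0,0,0,0],[8.5,0,2,0,0,0,0],[8.5,0,1.4,0,0,0,0],[8.5,0,0.7,0,0,0,0],[4,0,0,0,0,0,0],[2.5,0,0,0,0,0,0],[1.6,0,0,0,0,0,0],[0.6,0,0,0,0,0,0],[0.2,0,0,0,0,0,0],[0,0,0,0,0,0,0]]], grip_force=40)

```text
time: 4.32
tcp_pos: [0.6206, -0.2379, 0.2535]
orientation: [-1.56, -0.219, 0.219]
contact_force: [0.5, -0.4, -1.4]
opening: 0.0093
```

>>> move_arm(steps=[[[0,0,0,0,0,0,0],[0,0,0,0,0,0,0],[0,0,-0.5,0,0,0,0],[0,0,-1,0,0,0,0],[0,0,-1.5,0,0,0,0]]])

```text
time: 4.95
tcp_pos: [0.6207, -0.2378, 0.2844]
orientation: [-1.56, -0.219, 0.219]
contact_force: [0.1, 0.2, -2.3]
opening: 0.0094
```

Run:
```python
from plan import *
plan((.557,.1715,.30),np.radians(1.8))
```

```text
grasp now [ 0.6207 -0.2378  0.1294] jaw yaw 15.98
turn [-1.000e-02  1.418e+01 -2.000e-02] shift cm after turn [ -5.08 -17.06  41.11] t 4.95 F [ 0.09  0.21 -2.33] open 0.0094
```

>>> move_arm(steps=[[[0,0,-2.5,0,0,0,0],[0,0,-3.5,0,0,3.6,0],[0,0,-4,0,0,3.6,0],[0,0,-4,0,0,3.6,0],[0,0,-2,0,0,3.4,0],[0,0,-1,0,0,0,0]]])

```text
time: 5.7
tcp_pos: [0.6206, -0.2376, 0.4561]
orientation: [-1.572, -0.027, 0.023]
contact_force: [0.8, 0.2, -1.8]
opening: 0.0092
```

>>> move_arm(steps=[[[0,-0.2,0,1.5,0,0,0],[0,-0.4,0,3,0,0,0],[0,-0.5,0,4.5,0,0,0],[0,-0.6,0,5,0,0,0],[0,-0.7,0,5,0,0,0],[0,-0.7,0,5,0,0,0],[0,-0.6,0,5,0,0,0],[0,-0.5,0,4.5,0,0,0],[0,-0.4,0,3.6,0,0,0],[0,-0.3,0,2.5,0,0,0],[0,-0.2,0,1.5,0,0,0],[0,0,0,0,0,0,0]]])

```text
time: 7.2
tcp_pos: [0.5564, 0.1724, 0.4531]
orientation: [-1.571, -0.025, 0.027]
contact_force: [-0.0, -0.6, -2.1]
opening: 0.0098
```

Run:
```python
from plan import *
plan((.557,.1715,.29),np.radians(1.8))
a=shot("top","pics/top2.png")["pixels"][:,:,::-1];b=shot("side","pics/side2.png")["pixels"][:,:,::-1]
r=lambda i,x0,y0,w,h,s:cv2.resize(i[y0:y0+h,x0:x0+w],None,fx=s,fy=s,interpolation=cv2.INTER_CUBIC)
cv2.imwrite("pics/o4.png",np.hstack([r(a,185,140,80,120,5),r(b,175,130,80,120,5)]))
```

```text
grasp now [0.5562 0.1724 0.2981] jaw yaw 1.92
turn [-0.    0.12 -0.07] shift cm after turn [ 0.06  0.81 -0.09] t 7.2 F [-0.01 -0.65 -2.13] open 0.0098
```

View pics/o4.png

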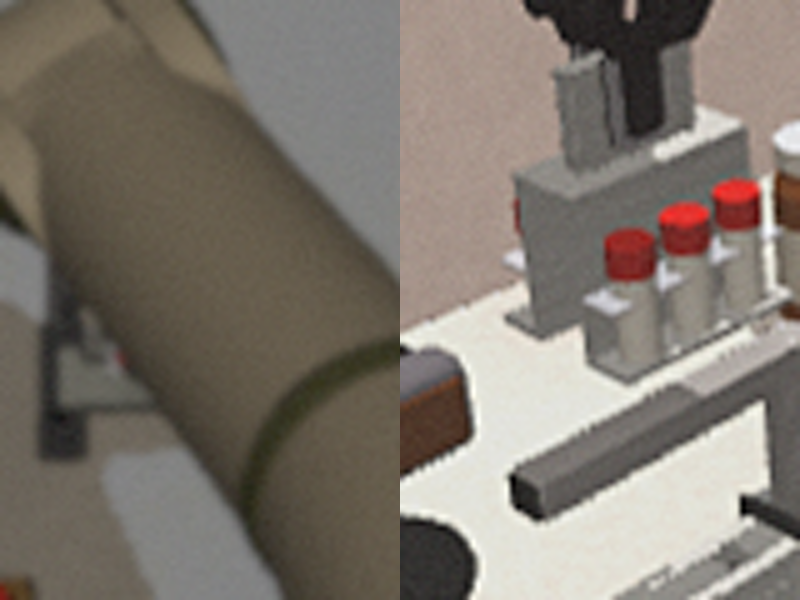

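Run:
```python
from plan import *
s=load("pics/side2.npz");u=lambda x,y:((x-400)/5+174.5,y/5+129.5)
for n,p,z in[("plateEnd+",(545,186),.274),("plateEnd-",(717,118),.274),("barEnd",(527,482),.155)]:print(n,atz(s,*u(*p),z).round(4))
for q in[(.5562,.2174,.274),(.5562,.1274,.274)]:print(proj(s,q).round(1))
# refined bar edge fit, all four images where visible
import fit
from fit import *
g=None
b=s["pixels"]
I["side"]=s
BAR=[((-.01,.185,.155),(-.01,.10,.155)),((.01,.185,.155),(.01,.14,.155)),((-.01,.185,.155),(.01,.185,.155)),((-.01,.185,.135),(-.01,.1,.135))]
def cost(p,gs,d):
    q=pts(d,p,BAR,40).astype(np.float32);return -cv2.remap(gs,q[None,:,0],q[None,:,1],1).mean()
gs=G(s,.8)
for a in np.radians([.8,1.3,1.8,2.3,2.8]):
    r=min((cost((x,y,a),gs,s),x,y) for x in np.arange(.553,.570,.001) for y in np.arange(.050,.064,.001));bm=W((r[1],r[2],a),(0,.115,.155));print(np.degrees(a),np.round(r,4),bm.round(4))
```

```text
plateEnd+ [0.5534 0.2122 0.274 ]
plateEnd- [0.553  0.1271 0.274 ]
barEnd [0.5503 0.2414 0.155 ]
[200.4 167.2]
[236.8 152.7]
0.8 [-2.431878e+02  5.580000e-01  5.700000e-02] [0.5564 0.172  0.155 ]
1.3 [-2.455966e+02  5.590000e-01  5.700000e-02] [0.5564 0.172  0.155 ]
1.8 [-2.465225e+02  5.600000e-01  5.700000e-02] [0.5564 0.1719 0.155 ]
2.3000000000000003 [-2.492232e+02  5.620000e-01  5.700000e-02] [0.5574 0.1719 0.155 ]
2.8 [-2.505549e+02  5.630000e-01  5.700000e-02] [0.5574 0.1719 0.155 ]
```

Run:
```python
from plan import *
from fit import *
s=load("pics/side2.npz")
for sig in(.6,1):
  gs=G(s,sig)
  res=[]
  for w in np.arange(.014,.0241,.002):
    for x in np.arange(.546,.5641,.001):
      for y in np.arange(.160,.184,.002):
        z=.2736
        E=[((-w,-.045,z),(-w,.045,z)),((-w,.045,z),(w,.045,z)),((-w,.045,z),(-w,.045,z-.03)),((w,.045,z),(w,.045,z-.06))]
        q=pts(s,(x,y,np.radians(1.92)),E,25).astype(np.float32)
        res.append((-cv2.remap(gs,q[None,:,0],q[None,:,1],1).mean(),x,y,w))
  res.sort();print(np.round(res[:6],4))
# top: bar fit only
t=I["top"];gs=G(t,.7)
BAR=[((-.01,.025,.155),(-.01,.185,.155)),((.01,.025,.155),(.01,.185,.155)),((-.01,.185,.155),(.01,.185,.155)),((-.01,.025,.155),(.01,.025,.155))]
res=[]
for x in np.arange(.551,.570,.001):
  for y in np.arange(.164,.178,.002):
    for a in np.radians([.4,.8,1.2,1.6,2,2.4]):
      p=(x+.115*np.sin(a),y-.115*np.cos(a),a)
      q=pts(t,p,BAR,40).astype(np.float32);res.append((-cv2.remap(gs,q[None,:,0],q[None,:,1],1).mean(),x,y,np.degrees(a)))
res.sort();print(np.round(res[:6],4))
```

```text
[[-1.570534e+02  5.570000e-01  1.680000e-01  1.800000e-02]
 [-1.541503e+02  5.560000e-01  1.680000e-01  1.800000e-02]
 [-1.525522e+02  5.580000e-01  1.680000e-01  1.800000e-02]
 [-1.522738e+02  5.580000e-01  1.660000e-01  2.000000e-02]
 [-1.514523e+02  5.590000e-01  1.660000e-01  2.000000e-02]
 [-1.505071e+02  5.550000e-01  1.700000e-01  1.800000e-02]]
[[-1.202985e+02  5.570000e-01  1.680000e-01  1.800000e-02]
 [-1.189930e+02  5.560000e-01  1.680000e-01  1.800000e-02]
 [-1.178442e+02  5.580000e-01  1.660000e-01  2.000000e-02]
 [-1.171442e+02  5.580000e-01  1.680000e-01  1.800000e-02]
 [-1.168223e+02  5.590000e-01  1.660000e-01  2.000000e-02]
 [-1.165563e+02  5.550000e-01  1.700000e-01  1.800000e-02]]
[[-89.0395   0.56     0.17     0.4   ]
 [-88.6059   0.56     0.17     0.8   ]
 [-87.3701   0.561    0.17     0.4   ]
 [-87.0875   0.56     0.17     1.2   ]
 [-86.3874   0.559    0.17     0.4   ]
 [-86.1094   0.561    0.17     0.8   ]]
```

>>> move_arm(steps=[[[0,0.15,1,0.3,0,0,0],[0,0,1.6,0,0,0.2,0],[0,0,0.8,0,0,0,0],[0,0,0.3,0,0,0,0]]])

```text
time: 7.8
tcp_pos: [0.5584, 0.1742, 0.4156]
orientation: [-1.571, -0.02, 0.023]
contact_force: [0.2, 0.4, -1.5]
opening: 0.0092
```

Run:
```python
from plan import *
plan((.5578,.1745,.183),np.radians(1.7))
b=shot("side","pics/side3.png")["pixels"][:,:,::-1]
cv2.imwrite("pics/o5.png",cv2.resize(b[140:245,180:280],None,fx=6,fy=5.7,interpolation=cv2.INTER_CUBIC))
```

```text
grasp now [0.5581 0.1741 0.2606] jaw yaw 1.57
turn [ 0.02 -0.13 -0.09] shift cm after turn [-0.06  7.76  0.04] t 7.8 F [ 0.19  0.36 -1.5 ] open 0.0092
```

View pics/o5.png

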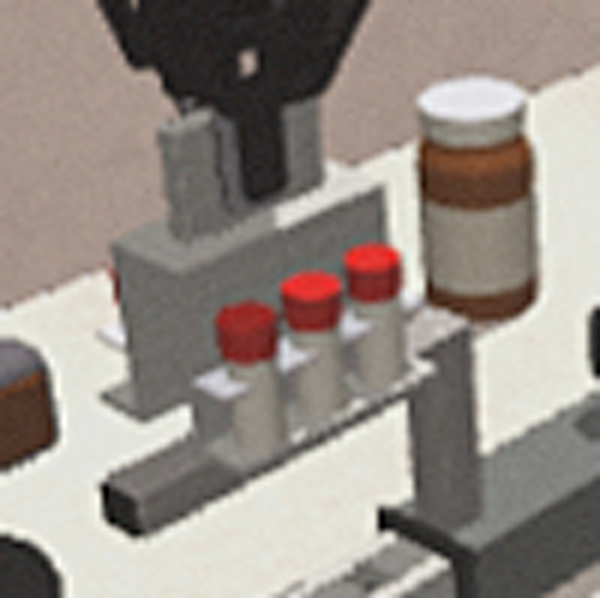

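Run:
```python
from plan import *
from fit import *
s=load("pics/side3.npz")
for sig in(.6,1):
  gs=G(s,sig);res=[];rb=[];w=.018;z=.2606-.0985+.074
  for x in np.arange(.546,.5701,.0005):
    for y in np.arange(.160,.184,.001):
      E=[((-w,-.045,z),(-w,.045,z)),((-w,.045,z),(w,.045,z)),((-w,.045,z),(-w,.045,z-.03)),((w,.045,z),(w,.045,z-.06))]
      q=pts(s,(x,y,np.radians(1.6)),E,25).astype(np.float32)
      res.append((-cv2.remap(gs,q[None,:,0],q[None,:,1],1).mean(),x,y))
      B=[((-.01,.07,.155),(-.01,.05,.155)),((.01,.07,.155),(.01,.05,.155)),((-.01,.07,.155),(.01,.07,.155)),((-.01,.07,.135),(-.01,.0,.135)),((.01,.07,.155),(.01,.07,.135))][:4]
      q=pts(s,(x,y,np.radians(1.7)),B,25).astype(np.float32)
      rb.append((-cv2.remap(gs,q[None,:,0],q[None,:,1],1).mean(),x,y))
  res.sort();rb.sort();print("carrier",np.round(res[:3],4).tolist(),"bar",np.round(rb[:3],4).tolist())
```

```text
carrier [[-175.4893, 0.558, 0.171], [-175.1715, 0.5585, 0.171], [-174.8338, 0.557, 0.172]] bar [[-274.9817, 0.5565, 0.172], [-273.7483, 0.557, 0.172], [-272.8916, 0.556, 0.172]]
carrier [[-135.8991, 0.558, 0.171], [-135.6279, 0.5585, 0.171], [-135.5906, 0.557, 0.172]] bar [[-225.4282, 0.5565, 0.172], [-224.7068, 0.557, 0.172], [-224.0484, 0.556, 0.172]]
```

>>> move_arm(steps=[[[0,0,0.3,0,0,0,0],[0,0,0.3,0,0,0,0],[0,0,0.3,0,0,0,0],[0,0,0,0,0,0,0]]])

```text
time: 8.35
tcp_pos: [0.5584, 0.1744, 0.4075]
orientation: [-1.571, -0.021, 0.022]
contact_force: [0.3, -0.5, -3.0]
opening: 0.0092
```

>>> move_arm(steps=[[[0,0,0.4,0,0,0,0],[0,0,0.4,0,0,0,0],[0,0,0,0,0,0,0]]])

```text
time: 8.72
tcp_pos: [0.5583, 0.1743, 0.3992]
orientation: [-1.571, -0.021, 0.022]
contact_force: [-0.3, -0.5, -2.3]
opening: 0.0093
```

>>> move_arm(steps=[[[0,0,0.5,0,0,0,0],[0,0,0.8,0,0,0,0],[0,0,0,0,0,0,0]]])

```text
time: 9.1
tcp_pos: [0.5582, 0.1743, 0.3858]
orientation: [-1.571, -0.021, 0.023]
contact_force: [0.2, -0.3, -1.4]
opening: 0.0094
```

>>> move_arm(steps=[[[0,0,1,0,0,0,0],[0,0,1.2,0,0,0,0],[0,0,1,0,0,0,0],[0,0,0.7,0,0,0,0],[0,0,0.4,0,0,0,0],[0,0,0,0,0,0,0]]])

```text
time: 9.85
tcp_pos: [0.5584, 0.1744, 0.3434]
orientation: [-1.571, -0.021, 0.022]
contact_force: [-0.4, -0.1, -2.0]
opening: 0.0094
```

>>> move_arm(steps=[[[0,0,0.2,0,0,0,0],[0,0,0.1,0,0,0,0],[0,0,0,0,0,0,0]]])

```text
time: 10.22
tcp_pos: [0.5584, 0.1744, 0.3407]
orientation: [-1.571, -0.022, 0.022]
contact_force: [-0.8, 0.4, -1.8]
opening: 0.0096
```

>>> move_arm(steps=[[[0,0,0.1,0,0,0,0],[0,0,0.1,0,0,0,0],[0,0,0,0,0,0,0]]])

```text
time: 10.6
tcp_pos: [0.5584, 0.1744, 0.3386]
orientation: [-1.571, -0.022, 0.022]
contact_force: [0.5, -0.1, -2.9]
opening: 0.0096
```

>>> move_arm(steps=[[[0,0,0.1,0,0,0,0],[0,0,0,0,0,0,0]]])

```text
time: 10.85
tcp_pos: [0.5584, 0.1745, 0.3383]
orientation: [-1.571, -0.022, 0.021]
contact_force: [-1.5, -1.1, 5.6]
opening: 0.0097
```

>>> move_arm(steps=[[[1.5,0,0,0,0,0,0],[3,0,0,0,0,0,0],[5,0,0,0,0,0,0],[5,0,0,0,0,0,0],[5,0,-1,0,0,0,0],[5,0,-2,0,0,0,0],[5,0,-3,0,0,0,0],[5,0,-3,0,0,0,0],[5,0,0,0,0,0,0]]])

```text
time: 11.98
tcp_pos: [0.5588, 0.1748, 0.4305]
orientation: [-1.569, -0.025, 0.018]
contact_force: [-1.0, -0.2, -0.6]
opening: 0.0501
```

Run:
```python
from plan import *
plan((.5626,-.013,.20),np.radians(1.7))
```

```text
grasp now [0.5594 0.175  0.2755] jaw yaw 1.57
turn [-0.08 -0.13  0.25] shift cm after turn [ -0.17   7.55 -18.78] t 11.975 F [-1.02 -0.2  -0.64] open 0.0501
```

>>> move_arm(steps=[[[5,0,0,-2,0,0,0],[5,0,0,-3.5,0,0,0],[5,0,0,-4,0,0,0],[5,-0.2,0,-4,0,0,0],[5,0,0,-3,0,0,0],[5,0,1.5,-1.5,0,0,0],[5,0,3,-0.8,0,0,0],[5,0,2,0,0,0,0],[5,0,0,0,0,0,0]]])

```text
time: 13.1
tcp_pos: [0.5608, -0.0136, 0.3602]
orientation: [-1.57, -0.019, 0.026]
contact_force: [-0.2, 0.9, 0.8]
opening: 0.0501
```

Run:
```python
from plan import *
plan((.5626,-.013,.098),np.radians(1.7))
b=shot("side","pics/side4.png")["pixels"][:,:,::-1]
cv2.imwrite("pics/o6.png",cv2.resize(b[130:250,180:320],None,fx=5,fy=5,interpolation=cv2.INTER_CUBIC))
```

```text
grasp now [ 0.5601 -0.0135  0.2052] jaw yaw 1.62
turn [-0.03 -0.08 -0.27] shift cm after turn [ 0.18 10.72  0.05] t 13.1 F [-0.25  0.91  0.84] open 0.0501
```

View pics/o6.png

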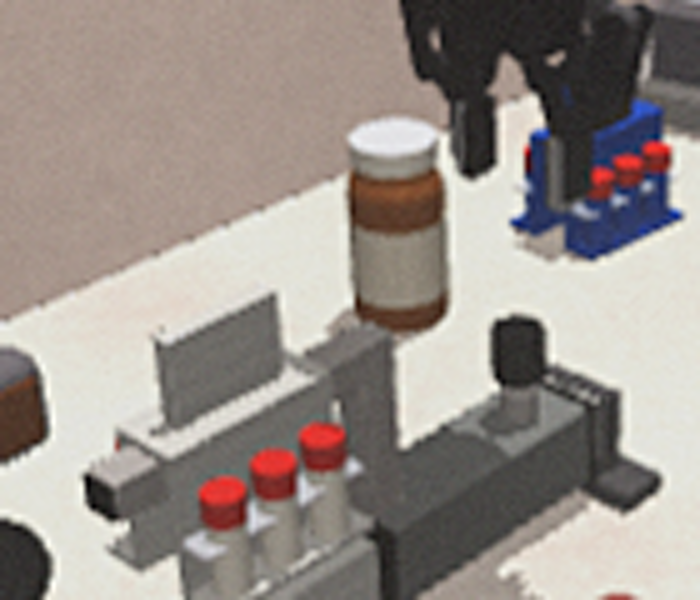

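>>> move_arm(steps=[[[5,0.1,2,0,0,0,0],[5,0.1,3,0,0,0,0],[5,0,2.6,0,0,0,0],[5,0,1.5,0,0,0,0],[5,0,1,0,0,0,0],[5,0,0.5,0,0,0,0],[4,0,0,0,0,0,0],[3.2,0,0,0,0,0,0],[2.8,0,0,0,0,0,0],[2.5,0,0,0,0,0,0],[2.5,0,0,0,0,0,0]]], grip_force=20)

```text
time: 14.52
tcp_pos: [0.5647, -0.0135, 0.2576]
orientation: [-1.57, -0.024, 0.019]
contact_force: [4.7, -0.6, 5.6]
opening: 0.0277
```

Run:
```python
from plan import *
plan((.5626,-.013,.098),np.radians(1.7))
s=monitor.get_state();print(s["torque"])
```

```text
grasp now [ 0.5653 -0.0134  0.1026] jaw yaw 1.57
turn [-0.01 -0.13  0.2 ] shift cm after turn [-0.21  0.46  0.05] t 14.525 F [ 4.71 -0.61  5.58] open 0.0277
[-0.11088274 -1.1075854   0.0017846 ]
```

>>> move_arm(steps=[[[4.2,0,0,0,0,0,0],[4.2,0,0,0,0,0,0],[4.2,0.4,-0.2,0,0,0,0],[4.2,0,0,0,0,0,0]]])

```text
time: 15.02
tcp_pos: [0.5678, -0.0134, 0.2587]
orientation: [-1.571, -0.022, 0.022]
contact_force: [0.3, 0.2, 0.3]
opening: 0.0421
```

>>> move_arm(steps=[[[3,0,0,0,0,0,0],[2.8,0,0,0,0,0,0],[2.6,0,0,0,0,0,0],[2.5,0,0,0,0,0,0],[2.5,0,0,0,0,0,0]]])

```text
time: 15.65
tcp_pos: [0.5662, -0.0135, 0.2585]
orientation: [-1.571, -0.019, 0.024]
contact_force: [-6.3, 0.1, 4.6]
opening: 0.0271
```

Run:
```python
from plan import *
plan((.5626,-.013,.098),np.radians(1.7))
s=monitor.get_state();print(s["torque"])
```

```text
grasp now [ 0.5657 -0.0136  0.1035] jaw yaw 1.58
turn [ 0.04 -0.12 -0.2 ] shift cm after turn [-0.36  0.55  0.06] t 15.65 F [-6.29  0.07  4.61] open 0.0271
[ 0.04805039  1.14999106 -0.02183016]
```

>>> move_arm(steps=[[[2.5,-0.15,0,0,0,0,0],[2,0,0,0,0,0,0],[2,0,0,0,0,0,0]]], grip_force=60)

```text
time: 16.02
tcp_pos: [0.5657, -0.0135, 0.2587]
orientation: [-1.571, -0.021, 0.023]
contact_force: [-3.4, -0.6, 4.6]
opening: 0.0261
```

>>> move_arm(steps=[[[2,-0.08,-0.2,0,0,0,0],[2,0,-0.3,0,0,0,0],[2,0,-0.4,0,0,0,0],[2,0,-0.4,0,0,0,0],[2,0,-0.3,0,0,0,0],[2,0,0,0,0,0,0],[2,0,0,0,0,0,0]]])

```text
time: 16.9
tcp_pos: [0.5653, -0.0135, 0.2746]
orientation: [-1.571, -0.022, 0.022]
contact_force: [1.2, -0.5, -8.8]
opening: 0.026
```

>>> move_arm(steps=[[[2,0,0,0.3,0,0,0],[2,0,0,0.5,0,0,0],[2,0,0,0.7,0,0,0],[2,0,0,0.8,0,0,0],[2,0,0,0.8,0,0,0],[2,0,0,0.7,0,0,0],[2,0,0,0.5,0,0,0],[2,0,0,0.4,0,0,0],[2,0,0,0.2,0,0,0],[2,0,0,0,0,0,0]]])

```text
time: 18.15
tcp_pos: [0.5636, 0.0358, 0.2745]
orientation: [-1.57, -0.021, 0.023]
contact_force: [-1.8, -1.0, -9.0]
opening: 0.0264
```

>>> move_arm(steps=[[[2,0,0,0.06,0,0,0],[2,0,0.3,0,0,0,0],[2,0,0.2,0,0,0,0],[2,0,0.2,0,0,0,0],[2,0,0,0,0,0,0]]])

```text
time: 18.77
tcp_pos: [0.5637, 0.036, 0.2674]
orientation: [-1.571, -0.021, 0.022]
contact_force: [-4.4, -2.0, -7.8]
opening: 0.026
```

>>> move_arm(steps=[[[2,-0.08,0.2,0,0,0,0],[2,0,0.2,0,0,0,0],[2,0,0.2,0,0,0,0],[2,0,0.15,0,0,0,0],[2,0,0,0,0,0,0]]])

```text
time: 19.4
tcp_pos: [0.5634, 0.0361, 0.2602]
orientation: [-1.571, -0.022, 0.021]
contact_force: [-2.6, -2.0, -5.9]
opening: 0.0263
```

>>> move_arm(steps=[[[2,0,0.1,0,0,0,0],[2,0,0.05,0,0,0,0],[2,0,0,0,0,0,0]]])

```text
time: 19.77
tcp_pos: [0.5633, 0.0361, 0.2588]
orientation: [-1.571, -0.022, 0.021]
contact_force: [-1.2, -2.7, -5.0]
opening: 0.0264
```

>>> move_arm(steps=[[[2,0,0.1,0,0,0,0],[2,0,0.1,0,0,0,0],[2,0,0,0,0,0,0]]])

```text
time: 20.15
tcp_pos: [0.5632, 0.0365, 0.2586]
orientation: [-1.571, -0.023, 0.02]
contact_force: [-5.8, -2.2, 18.2]
opening: 0.0264
```

>>> move_arm(steps=[[[2,0,0.1,0,0,0,0],[2,0,0,0,0,0,0]]])

```text
time: 20.4
tcp_pos: [0.5632, 0.0366, 0.2584]
orientation: [-1.571, -0.024, 0.02]
contact_force: [-9.5, -2.6, 29.3]
opening: 0.0258
```

Run:
```python
from plan import *
plan((.5626,-.013,.098),np.radians(1.7))
b=shot("side","pics/side5.png")["pixels"][:,:,::-1];a=shot("top","pics/top5.png")["pixels"][:,:,::-1]
cv2.imwrite("pics/o7.png",np.hstack([cv2.resize(b[130:280,150:320],None,fx=4,fy=4,interpolation=cv2.INTER_CUBIC)]))
```

```text
grasp now [0.5635 0.0365 0.1034] jaw yaw 1.6
turn [ 0.04 -0.1   0.14] shift cm after turn [-0.2   0.54 -4.95] t 20.4 F [-9.51 -2.64 29.32] open 0.0258
```

View pics/o7.png

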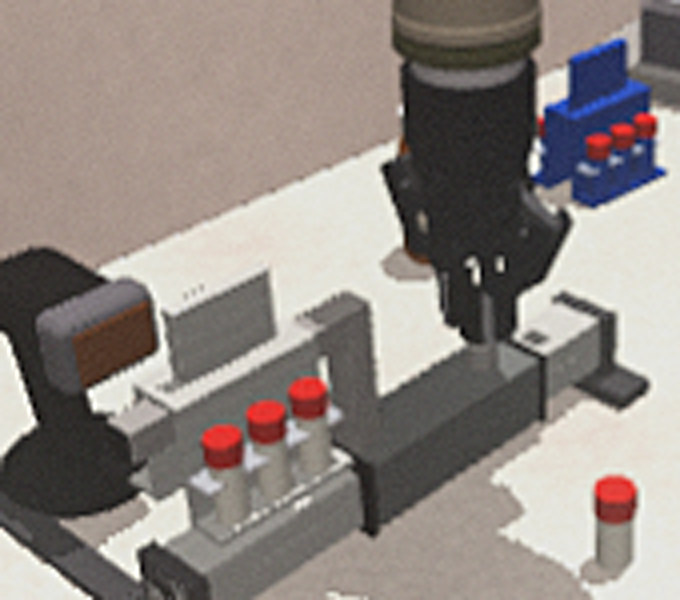

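>>> move_arm(steps=[[[2,-0.1,-0.1,0,0,0,0],[2,0,-0.1,0,0,0,0],[2,0,0,0,0,0,0],[2,0,0,0,0,0,0]]])

```text
time: 21.0
tcp_pos: [0.5629, 0.0364, 0.2586]
orientation: [-1.57, -0.024, 0.02]
contact_force: [-1.7, -2.1, 9.9]
opening: 0.0262
```

```bash
python3 -c "
from h import *
print(robot.hand_in())"
```

```text
the job is handed in; nothing more can be done
None
```

The job is handed in at about 21 s of the 53 s allowed, and as far as I could check it was done as asked.

**What I did**
- I picked the silver carrier by its fin and lowered it astride the feed bar. I felt about 8 N at seating, then let go.
- I gripped the knob, raised it about 16 mm, slid the sleeve about 50 mm in the feed direction and lowered the pin.
- I handed in still gripping the knob.

**Last checks**
- **Pin:** the hand met a hard stop at the same height as when the pin was home in the first hole (0.2586 m against 0.2587 m). It was pressing down with about 10 N at hand-in.
- **Carrier:** the last side picture showed it upright and astride the bar, clear of the gripper.
- **Bystanders:** the loose vial in that picture was standing, and the arm met no unexpected force. The other bystanders I did not compare before and after.

**What disagreed**
- My picture estimates put the knob about 3 mm off in x. The first grip pushed sideways with about 5 N, so I re-centred before lifting.
- While checking the pin was home, I pressed down to 29 N for a moment, then eased off.

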